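# Work a seized locating pin out of a drilling jig

### The job

The red-handled locating pin has seized in the drilling jig. Work it out by twisting it back and forth while you pull, keeping the jig sitting flat and where it stands on the bench (do not lift, drag or turn it), then lower the pin into the red bin, setting its foot on the bin's floor before you let go. Leave the other things on the bench alone.

Things in the scene. Friction and masses are not known exactly. Their poses are not given: they have to be found in the camera images.
- jig: Loose drilling jig, 4 to 4.7 kg, on four rubber feet: grey base plate 170 mm (its x) by 130 mm (its y), its top 22 mm above the bench, carrying a steel bush block 64 x 64 mm, top 100 mm above the bench. Origin: centre of its underside, below the vertical bore in the middle of the block; z up. A straight pull of about 40 N lifts it; keep it within 4 mm of the bench and 15 mm of its place.
- bore_mouth (a point): Mouth of the bore: centre of the block's top face, 100 mm above the bench, axes as the jig. Hidden inside, a key on the pin lets it turn only about 1.1 rad in all between two hard stops; where in that arc it starts is unknown (it may be under 0.1 rad from one stop). Feel for a stop, hardly pulling: the moment passes 0.9 N m there (0.2 to 0.7 elsewhere). Forcing it turns the jig.
- jig_end (a point): Point on the jig's base plate 80 mm from the bore axis along the jig's x, 22 mm above the bench; it must stay within 15 mm of where it started.
- pin: Steel locating pin, 0.25 kg, 124 mm long: round shaft 20 mm across, 100 mm long, a red tee grip on top. Origin: centre of its foot, z up the shaft. It starts upright in the bore, foot 67 to 73 mm below the block's top. It is seized over the first 12 to 20 mm of travel, keyed (stops) over the first 34 to 40 mm, then runs freely. Key: sticks out 6 mm from the shaft, 33 to 43 mm above the foot.
- pin_grip (a point): Centre of the red flat tee grip, 112 mm above the pin's foot, axes as the pin: 64 mm long (x), 16 mm thick (y: squeeze here), 24 mm tall. Seized: a straight pull takes 60 to 90 N; while the pin turns it creeps out under 15 to 25 N, rising about 1.5 to 2.5 mm per radian turned; friction varies, so watch the pull: much over 25 N while twisting, the jig turns. Grip hard (50 N or more).
- red_bin: Red open bin, fixed, 180 mm (its x) by 115 mm (its y), 55 mm high, walls and floor 4 to 5 mm. Origin at the centre of its underside. It and the grey bin may stand on either side of the jig.
- grey_bin: Grey open bin of the same size, fixed, not to be used. Origin at the centre of its underside.
- glue_bottle: White glue bottle, 56 mm across, 150 mm high, loose; bystander. Origin at the centre of its foot.
- offcut: White board offcut 70 x 140 x 18 mm lying flat, loose; bystander. Origin at the centre of its underside.
- screwdriver: Screwdriver lying on the bench, loose; bystander.
Things that resemble listed ones, but are neither listed nor needed, are in the scene too. What is meant by the red_bin is not yellow, and is the larger of those in its own colour.

How it is judged:
On the way, in this order (a step that is already met when the one before it is completed fails the run):
1. the pin is drawn clear of the bore, held above the block (z of pin in the frame of jig above 0.103 m and contact force between the fingers and pin above 1 N), for 0.1 s.
2. still held, the pin's foot is set on the floor of the red bin (contact force between pin and red_bin above 0.3 N and contact force between the fingers and pin above 1 N and z of pin in the frame of red_bin below 0.02 m and x of pin in the frame of red_bin between -0.09 and 0.09 m and y of pin in the frame of red_bin between -0.0575 and 0.0575 m), for 0.05 s.
At the end, for the whole second after the job is handed in: The pin lies, leans or stands at rest and released in the red bin (its foot within the bin's outline and less than 50 mm above its underside); the jig sits flat on the bench (within 4 mm and 0.03 rad), its centre and its end within 15 mm of where they started (x of pin in the frame of red_bin between -0.09 and 0.09 m and y of pin in the frame of red_bin between -0.0575 and 0.0575 m and z of pin in the frame of red_bin below 0.05 m and contact force between pin and red_bin above 0.3 N and linear speed of pin below 0.05 m/s and height (world z) of jig below 0.004 m and angle between jig's own z axis and vertical below 0.03 rad and distance of each of jig, jig_end from where it was at the start of the episode below 0.015 m); the robot touches nothing.
It fails at once if the jig is lifted off the bench (5 mm) or tipped (0.06 rad) (height (world z) of jig above 0.005 m or angle between jig's own z axis and vertical above 0.06 rad).
It fails at once if the jig is dragged (15 mm) or turned (its end 15 mm) (distance of any of jig, jig_end from where it was at the start of the episode above 0.015 m).
It fails at once if the bottle, the offcut or the screwdriver is moved 25 mm (distance of any of glue_bottle, offcut, screwdriver from where it was at the start of the episode above 0.025 m).
It also fails if it takes over 72 s, if anything falls off the work surface, if the arm or the gripper's body presses on something with over 40 N, if the wrist force passes 120 N, or if a joint passes its speed limit or range.

### The arm

A 7-joint arm with a two-finger parallel gripper is mounted at the origin on the work surface. World frame = base frame: x ahead of the robot, y to its left, z up, the work surface at z = 0. Lengths are in m, angles in rad, forces in N, time in s.
With the tool pointing down it reaches from about 0.4 to 0.85 m from the base axis. Payload 10.4 kg.
Tool frame: the origin (TCP) lies where the fingers leave the gripper's body, on its centre line; the fingertips stand 70 mm ahead of it and the grasp point (between the pads) lies 51 mm ahead of it; z points along the fingers, x is the direction in which the jaws open and shut, and the axes are right-handed (so a half turn about z gives the same grasp; the last joint's range is limited). The gripper opens to 87 mm and grips with 3 to 60 N. Pads are 19 mm wide; open, the fingers measure 117 mm over their backs; the gripper's body (75 mm by 190 mm) begins 51 mm behind the grasp point.
Start: joints at [1.246, 0.332, -0.065, 1.46, 0.022, 1.35, -0.088], TCP at [0.186, -0.597, 0.292] pointing down, gripper open.
Joint ranges: [-2.6, 2.6], [-0.5, 2.12], [-1.47, 1.34], [0.16, 2.42], [-1.27, 4.41], [0.06, 2.06], [-2.6, 2.6]. Speed limits (rad/s): [2.22, 2.22, 2.79, 2.79, 3.14, 3.14, 3.14].

### API

Orientations are given as a rotation vector (axis times angle).
In Python, from rig import * gives the robot as it stands.
- The arm moves only by the tool servo_tool, never from a script. Its argument "motion" is a list of rows, each a list of 3 entries, a list of its own where there are three numbers: the gripper command: -1 is fully open, 1 is shut, values between are in proportion, then the shift along the tool's x, y, z as a fraction of full scale, then the turn, a rotation vector about the tool's x, y, z as a fraction of full scale. A call has 1 to 10 rows; each row shifts and turns the pose as measured when the row begins, along the tool's axes as they then stand; what a row does not reach is not made up. Full scale, the value 1, is 10 cm for a shift and pi/2 rad for a turn. A row lasts 1/8 s, in which the tool goes at most 62.5 mm and 10.7 degrees, less where a joint would pass 70% of its speed; a pose out of reach is approached as far as the arm can. A call with a number of a shift or a turn outside -1 to 1 is refused whole. A call with a gripper value outside its range is refused whole. The fingers move at their own pace and stop on an object; the grip force is fixed at half the most. Time passes only in rows, so rows that do not move let the fingers close. It gives the time, the measured TCP pose, the force and the opening at its end, in the units of the state.
- get_obs(): the state, without advancing time (a new reading comes with each control period).
- grab_frame(name): name is "scene" or "top" or "wrist"; returns the picture (384x512x3 uint8, red, green, blue); there is no depth.
- get_calibration(name): a dict with "K" (3x3 intrinsics, pixels), "R" (3x3) and "t" (3): a world point X has camera coordinates R X + t. Camera axes: x right, y down, z forward; pixel columns grow to the right and rows downward; lengths in m; the calibration is good to about 2 mm. A picture is of the moment at which its call begins: read the wrist's pose just before it. get_calibration takes no time and is no camera call; for the wrist camera it gives the pose at the moment of the call.
- hand_in(): hands the job in, once; it reports no verdict.
The state is a dict: "time_s": time; "q": joint angles; "dq": joint speeds; "effort": joint torques, N m; "tool_pos": TCP position; "orientation": TCP orientation; "force": force on the tool from outside, world axes, zero at the start; "ft_torque": the same for the moment, N m; "grip_width": finger opening in m.
Only numpy, scipy, OpenCV 4.12 (cv2) and the standard library are available. Lean on these libraries where they do the work, as an engineer would, in place of code of your own. Each camera call takes 0.05 s, during which the arm holds its last target. There are 200 camera calls.

## Working session

There is one attempt and no reset: what is moved stays moved. The work goes in short steps, Python scripts to look and compute and a tool call to move; the robot and the scene stay as the last step left them, time stands still between calls to the robot, and variables do not carry over. Pictures are saved under pics/ and viewed, about 8 in all and at most 12, crops included, and the job is handed in when it is done.

Besides the shell and the picture viewer there is one more tool, called after "Call:" as name([rows], argument=value, ...), one row to a line, values as JSON. servo_tool: Moves the arm, as the interface text tells. Shift numbers are shares of 10 cm and turn numbers shares of pi/2 rad, none past 1 either way. Its arguments: {"type":"object","properties":{"motion":{"type":"array"}},"required":["motion"]}

```bash
ls; mkdir -p pics; python3 - <<'E'
from rig import *
import cv2,numpy as np
o=get_obs();print({k:np.round(v,3) for k,v in o.items()})
for n in("scene","top"):
    im=grab_frame(n);cv2.imwrite(f"pics/{n}0.png",im[:,:,::-1]);c=get_calibration(n);print(n,np.round(c["K"],1).tolist(),np.round(c["R"],3).tolist(),np.round(c["t"],3))
E
```

```text
pics
{'time_s': np.float64(0.0), 'q': array([ 1.246,  0.333, -0.065,  1.461,  0.022,  1.35 , -0.089]), 'dq': array([ 0.001,  0.   ,  0.001, -0.001, -0.002,  0.002, -0.   ]), 'effort': array([ 2.0000e-03, -6.2324e+01,  2.6000e-02, -3.8990e+01, -6.1000e-02,
        4.0000e-02,  0.0000e+00]), 'tool_pos': array([ 0.186, -0.596,  0.291]), 'orientation': array([-2.529e+00,  1.862e+00,  2.000e-03]), 'force': array([0.018, 0.159, 0.12 ]), 'ft_torque': array([0.019, 0.041, 0.055]), 'grip_width': np.float64(0.087)}
scene [[409.3, 0.0, 259.1], [0.0, 409.3, 193.3], [0.0, 0.0, 1.0]] [[-0.742, 0.67, -0.003], [0.396, 0.436, -0.808], [-0.54, -0.601, -0.589]] [ 0.391 -0.116  1.375]
top [[448.3, 0.0, 254.6], [0.0, 448.3, 181.3], [0.0, 0.0, 1.0]] [[-0.013, -1.0, 0.0], [-0.998, 0.013, -0.062], [0.062, -0.001, -0.998]] [0.041 0.539 1.353]
```

View pics/top0.png

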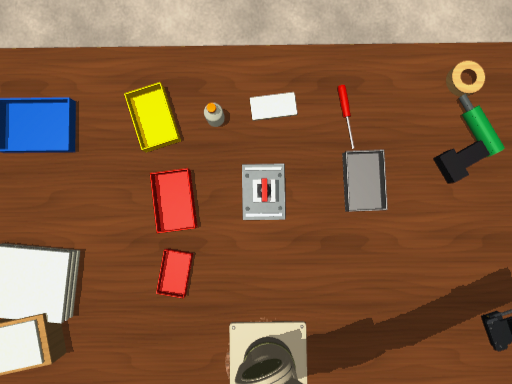

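View pics/scene0.png

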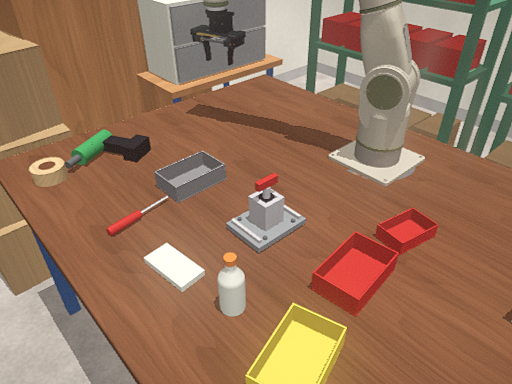

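Top view: the jig is at about (264,191) with the red tee at (265,189). The larger red bin is at (174,200) and the small decoy at (175,273). Next I measure them.

```bash
cat >h.py <<'E'
from rig import *
import cv2,numpy as np
from scipy.spatial.transform import Rotation as Rn
def ray(c,uv,z):
    d=c["R"].T@np.linalg.inv(c["K"])@np.array([uv[0],uv[1],1.]);o=-c["R"].T@c["t"]
    return o+d*(z-o[2])/d[2]
def red(im):
    h=cv2.cvtColor(im,cv2.COLOR_RGB2HSV)
    return (((h[...,0]<6)|(h[...,0]>174))&(h[...,1]>150)&(h[...,2]>70)).astype(np.uint8)
def rect(cnt,c,z):
    P=np.array([ray(c,p,z)[:2] for p in cnt[:,0,:]],np.float32)*1000
    (x,y),(w,h),a=cv2.minAreaRect(P); 
    if w<h:w,h,a=h,w,a+90
    return np.round([x,y,w,h,a],1)  # a: direction of long side in world, deg
E
python3 - <<'E'
from h import *
im=cv2.imread("pics/top0.png")[:,:,::-1].copy();c=get_calibration("top")
cs,_=cv2.findContours(red(im),cv2.RETR_EXTERNAL,cv2.CHAIN_APPROX_NONE)
for k in cs:
    if cv2.contourArea(k)>60: print(cv2.boundingRect(k),[rect(k,c,z).tolist() for z in(.055,.153)])
# jig: grey, low saturation
h=cv2.cvtColor(im,cv2.COLOR_RGB2HSV);m=((h[...,1]<60)&(h[...,2]>90)).astype(np.uint8)
cs,_=cv2.findContours(m,cv2.RETR_EXTERNAL,cv2.CHAIN_APPROX_NONE)
for k in cs:
    b=cv2.boundingRect(k)
    if cv2.contourArea(k)>300 and 220<b[0]+b[2]/2<400: print('grey',b,rect(k,c,.022),rect(k,c,.055))
E
```

```text
(156, 249, 37, 49) [[270.7, 273.0, 134.4, 87.4, 169.6], [284.2, 255.4, 124.5, 81.0, 169.6]]
(261, 179, 7, 23) [[510.6, 5.9, 65.3, 17.8, 179.2], [506.4, 8.1, 60.5, 16.5, 179.2]]
(150, 168, 48, 65) [[484.7, 275.7, 180.4, 122.3, 6.6], [482.5, 257.9, 167.1, 113.3, 6.6]]
(338, 85, 13, 32) [[776.6, -237.2, 97.3, 25.4, 8.7], [752.8, -217.1, 90.2, 23.5, 8.7]]
grey (230, 323, 76, 61) [ 27.5   1.5 223.8 174.1  89.4] [ 37.8   2.3 218.4 169.9  89.4]
grey (242, 164, 43, 56) [507.8   8.3 167.3 128.  179.2] [506.5   8.9 163.2 124.9 179.2]
grey (346, 150, 41, 61) [ 538.4 -305.9  183.4  116.8    1.4] [ 536.4 -297.6  179.   113.9    1.4]
grey (250, 92, 48, 28) [771.5 -26.8 139.5  72.6  96.5] [763.8 -25.3 136.1  70.8  96.5]
grey (0, 0, 512, 48) [1031.1   23.9 1595.7  149.8   89.2] [1017.1   24.2 1557.1  146.2   89.2]
```

Call:
servo_tool([
  [-1,[0,0,0],[0,0,0.1]],
  [-1,[0,0,0],[0,0,0.1]],
  [-1,[-0.5,-0.25,0],[0,0,0]],
  [-1,[-0.5,-0.25,0],[0,0,0]],
  [-1,[-0.5,-0.25,0],[0,0,0]],
  [-1,[-0.5,-0.25,0],[0,0,0]],
  [-1,[-0.5,-0.25,0],[0,0,0]],
  [-1,[-0.5,-0.25,0],[0,0,0]],
  [-1,[-0.5,-0.25,0],[0,0,0]],
  [-1,[-0.5,-0.25,0],[0,0,0]],
])

```text
time_s: 1.35
tool_pos: [0.3976, -0.1912, 0.2883]
orientation: [2.187, -2.255, -0.01]
force: [0.3, -0.4, 0.0]
grip_width: 0.0876
```

Call:
servo_tool([
  [-1,[-0.5,-0.28,0],[0,0,0]],
  [-1,[-0.5,-0.28,0],[0,0,0]],
  [-1,[-0.5,-0.28,0],[0,0,0]],
  [-1,[-0.5,-0.28,0],[0,0,0]],
  [-1,[0,0,0],[0,0,0]],
])

```text
time_s: 1.98
tool_pos: [0.5185, 0.0165, 0.2881]
orientation: [-2.193, 2.249, 0.011]
force: [0.1, -0.9, 0.0]
grip_width: 0.0872
```

```bash
python3 - <<'E'
from h import *
o=get_obs();print({k:np.round(v,3) for k,v in o.items()})
c=get_calibration("wrist");im=grab_frame("wrist");cv2.imwrite("pics/w1.png",im[:,:,::-1])
R=Rn.from_rotvec(o["orientation"]).as_matrix();print(np.round(R,3))
cs,_=cv2.findContours(red(im),cv2.RETR_EXTERNAL,cv2.CHAIN_APPROX_NONE)
for k in cs:
    if cv2.contourArea(k)>200: print(cv2.boundingRect(k),[rect(k,c,z).tolist() for z in(.154,.055)])
E
```

```text
{'time_s': np.float64(1.975), 'q': array([ 0.492,  0.158, -0.665,  1.713,  0.094,  1.308, -1.788]), 'dq': array([ 0.029, -0.021,  0.061,  0.025,  0.01 ,  0.013,  0.023]), 'effort': array([-1.9500e+00, -4.1832e+01, -5.2730e+00, -3.9411e+01, -8.0000e-03,
       -3.1100e-01, -1.0250e+00]), 'tool_pos': array([0.518, 0.017, 0.288]), 'orientation': array([-2.193,  2.249,  0.011]), 'force': array([ 0.085, -0.893,  0.002]), 'ft_torque': array([-0.014,  0.04 , -0.027]), 'grip_width': np.float64(0.087)}
[[-0.025 -1.    -0.005]
 [-1.     0.025  0.006]
 [-0.006  0.005 -1.   ]]
(261, 172, 22, 85) [[511.1, 7.9, 67.8, 15.7, 179.8], [473.5, 4.8, 97.5, 22.6, 179.8]]
(0, 117, 116, 149) [[535.0, 163.6, 110.8, 88.7, 165.3], [507.9, 229.0, 159.6, 127.7, 165.3]]
```

View pics/w1.png

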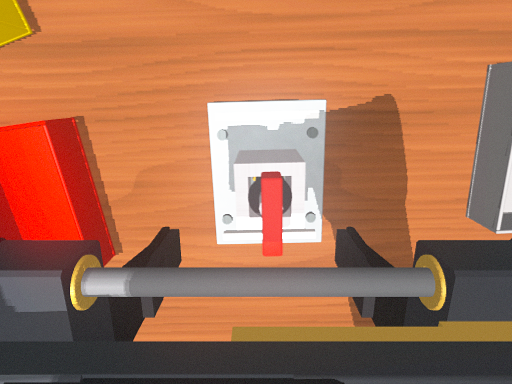

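The wrist view shows the tee at about (272,213), lined up between the jaws. The two estimates agree at (0.508, 0.008) with its axis along x. Lowering.

Call:
servo_tool([
  [-1,[0.09,0.1,0],[0,0,-0.01]],
  [-1,[0,0,0.3],[0,0,0]],
  [-1,[0,0,0.3],[0,0,0]],
  [-1,[0,0,0.25],[0,0,0]],
  [-1,[0,0,0],[0,0,0]],
])

```text
time_s: 2.65
tool_pos: [0.5048, -0.0016, 0.2001]
orientation: [2.195, -2.241, -0.009]
force: [0.3, -0.2, 0.2]
grip_width: 0.087
```

Call:
servo_tool([
  [-1,[-0.095,-0.03,0],[0,0,0]],
  [-1,[0,0,0.06],[0,0,0]],
  [-1,[0,0,0],[0,0,0]],
])

```text
time_s: 3.02
tool_pos: [0.5091, 0.0077, 0.1963]
orientation: [2.195, -2.244, -0.004]
force: [0.6, -0.4, 0.2]
grip_width: 0.087
```

```bash
python3 - <<'E'
from h import *
o=get_obs();print({k:np.round(v,3) for k,v in o.items()})
c=get_calibration("wrist");im=grab_frame("wrist");cv2.imwrite("pics/w2.png",im[:,:,::-1])
cs,_=cv2.findContours(red(im),cv2.RETR_EXTERNAL,cv2.CHAIN_APPROX_NONE)
for k in cs:
    if cv2.contourArea(k)>200: print(cv2.boundingRect(k),[rect(k,c,z).tolist() for z in(.154,)])
E
```

```text
{'time_s': np.float64(3.025), 'q': array([ 0.486,  0.22 , -0.652,  1.852,  0.147,  1.122, -1.812]), 'dq': array([-0.006, -0.011, -0.008, -0.017, -0.005,  0.004, -0.002]), 'effort': array([-1.1400e-01, -4.4376e+01, -4.7170e+00, -3.5537e+01,  3.6000e-02,
       -1.7200e-01, -5.3000e-02]), 'tool_pos': array([0.509, 0.008, 0.196]), 'orientation': array([ 2.195, -2.244, -0.004]), 'force': array([ 0.587, -0.432,  0.208]), 'ft_torque': array([-0.04 ,  0.028,  0.006]), 'grip_width': np.float64(0.087)}
(243, 297, 33, 30) [[486.0, 8.4, 16.8, 15.8, 178.7]]
(240, 194, 35, 74) [[528.8, 8.4, 36.1, 15.4, 179.5]]
(0, 112, 47, 128) [[553.8, 109.2, 57.5, 20.6, 165.5]]
```

View pics/w2.png

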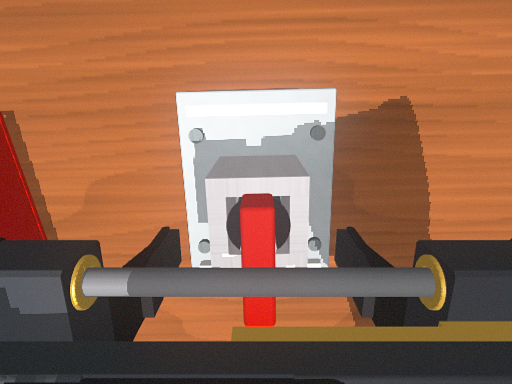

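The tee at columns 240–275 is centred between the jaws in y. I'll settle x by working out which end face the camera sees.

```bash
python3 - <<'E'
from h import *
c=get_calibration("wrist");print("cam",-c["R"].T@c["t"])
for z in(.130,.151,.154,.157): print(z,ray(c,(258,194),z)[:2],ray(c,(258,327),z)[:2])
t=get_calibration("top");print("top",-t["R"].T@t["t"], ray(t,(264.5,179),.154),ray(t,(264.5,202),.154),ray(t,(264.5,202),.13))
E
```

```text
cam [0.58720478 0.00689954 0.28777871]
0.13 [0.53964049 0.00788753] [0.45715271 0.0097455 ]
0.151 [0.54597119 0.00775603] [0.47446236 0.00936671]
0.154 [0.54687558 0.00773725] [0.47693516 0.00931259]
0.157 [0.54777996 0.00771846] [0.47940797 0.00925848]
top [0.45394782 0.03497717 1.38391896] [0.53660713 0.00627032 0.154     ] [0.47342749 0.00719831 0.154     ] [0.4738076  0.00665625 0.13      ]
```

Both views put the tee centre at x≈0.508, and the TCP is at 0.509. Closing.

Call:
servo_tool([
  [-1,[0,-0.0,0.03],[0,0,0]],
  [1,[0,0,0],[0,0,0]],
  [1,[0,0,0],[0,0,0]],
  [1,[0,0,0],[0,0,0]],
  [1,[0,0,0],[0,0,0]],
  [1,[0,0,0],[0,0,0]],
])

```text
time_s: 3.82
tool_pos: [0.5095, 0.0076, 0.194]
orientation: [2.195, -2.245, -0.003]
force: [-0.8, 0.3, -0.6]
grip_width: 0.0455
```

```bash
cat >s.py <<'E'
from h import *
o=get_obs();R=Rn.from_rotvec(o["orientation"]).as_matrix()
print(np.round(o["time_s"],2),"p",np.round(o["tool_pos"]*1000,1),"yaw",np.round(np.arctan2(R[1,0],R[0,0]),3),"zax",np.round(R[:,2],3),"F",np.round(o["force"],1),"M",np.round(o["ft_torque"],2),"w",np.round(o["grip_width"]*1000,1),"q7",np.round(o["q"][6],2))
E
python3 s.py
```

```text
3.82 p [509.5   7.6 194. ] yaw -1.593 zax [-0.003 -0.    -1.   ] F [-0.8  0.3 -0.6] M [ 0.03  0.06 -0.01] w 45.5 q7 -1.81
```

Call:
servo_tool([
  [1,[0,0,0],[0,0,0]],
  [1,[0,0,0],[0,0,0]],
  [1,[0,0,0],[0,0,0]],
  [1,[0,0,0],[0,0,0]],
  [1,[0,0,0],[0,0,0]],
])

```text
time_s: 4.45
tool_pos: [0.5094, 0.0075, 0.194]
orientation: [2.195, -2.245, -0.003]
force: [0.2, 0.2, -0.6]
grip_width: 0.0181
```

```bash
python3 s.py
```

```text
4.45 p [509.4   7.5 194. ] yaw -1.593 zax [-0.003 -0.    -1.   ] F [ 0.2  0.2 -0.6] M [-0.02 -0.01  0.01] w 18.1 q7 -1.81
```

Call:
servo_tool([
  [1,[0,0,0],[0,0,0]],
  [1,[0,0,0],[0,0,0]],
  [1,[0,0,0],[0,0,-0.04]],
])

```text
time_s: 4.82
tool_pos: [0.5095, 0.0075, 0.194]
orientation: [2.265, -2.174, -0.003]
force: [-0.1, -1.2, 1.0]
grip_width: 0.0188
```

```bash
python3 s.py
```

```text
4.82 p [509.5   7.5 194. ] yaw -1.53 zax [-0.003 -0.    -1.   ] F [-0.1 -1.2  1. ] M [-0.06  0.09 -0.33] w 18.8 q7 -1.75
```

Call:
servo_tool([
  [1,[0,0,0],[0,0,-0.04]],
  [1,[0,0,0],[0,0,-0.04]],
])

```text
time_s: 5.08
tool_pos: [0.5094, 0.0073, 0.1939]
orientation: [2.4, -2.024, -0.004]
force: [1.1, -0.3, -1.1]
grip_width: 0.0183
```

```bash
python3 s.py
```

```text
5.08 p [509.4   7.3 193.9] yaw -1.401 zax [-0.003  0.    -1.   ] F [ 1.1 -0.3 -1.1] M [ 0.06 -0.15 -0.43] w 18.3 q7 -1.63
```

Call:
servo_tool([
  [1,[0,0,-0.02],[0,0,-0.04]],
  [1,[0,0,-0.02],[0,0,-0.04]],
])

```text
time_s: 5.32
tool_pos: [0.5071, 0.0067, 0.1943]
orientation: [2.522, -1.865, -0.013]
force: [4.5, 1.0, -19.1]
grip_width: 0.0186
```

```bash
python3 s.py
```

```text
5.32 p [507.1   6.7 194.3] yaw -1.273 zax [-0.009  0.001 -1.   ] F [  4.5   1.  -19.1] M [ 0.08 -1.21 -0.62] w 18.6 q7 -1.5
```

Call:
servo_tool([
  [1,[0,-0.02,-0.008],[0,0,-0.04]],
  [1,[0,-0.01,-0.008],[0,0,-0.04]],
])

```text
time_s: 5.58
tool_pos: [0.5089, 0.0066, 0.1942]
orientation: [2.635, -1.701, -0.017]
force: [0.8, -0.8, -4.7]
grip_width: 0.0187
```

```bash
python3 s.py
```

```text
5.58 p [508.9   6.6 194.2] yaw -1.146 zax [-0.012  0.001 -1.   ] F [ 0.8 -0.8 -4.7] M [-0.41 -0.08 -0.54] w 18.7 q7 -1.38
```

Call:
servo_tool([
  [1,[0,-0.005,-0.012],[0.007,0.003,-0.04]],
  [1,[0,-0.01,-0.014],[0.002,0.001,-0.04]],
])

```text
time_s: 5.82
tool_pos: [0.5084, 0.0063, 0.1943]
orientation: [-2.742, 1.532, 0.005]
force: [-0.1, -1.1, -10.2]
grip_width: 0.0191
```

```bash
python3 s.py
```

```text
5.82 p [508.4   6.3 194.3] yaw -1.019 zax [-0.002  0.002 -1.   ] F [ -0.1  -1.1 -10.2] M [-0.32 -0.01 -0.59] w 19.1 q7 -1.25
```

Call:
servo_tool([
  [1,[0,-0.005,-0.014],[0,0,-0.04]],
  [1,[0,-0.005,-0.016],[0,0,-0.04]],
])

```text
time_s: 6.08
tool_pos: [0.508, 0.005, 0.1944]
orientation: [2.833, -1.356, -0.009]
force: [7.0, -1.7, -16.4]
grip_width: 0.0189
```

```bash
python3 s.py
```

```text
6.08 p [508.    5.  194.4] yaw -0.893 zax [-0.005  0.002 -1.   ] F [  7.   -1.7 -16.4] M [-0.65 -1.57 -0.65] w 18.9 q7 -1.13
```

```bash
python3 - <<'E'
from h import *
im=grab_frame("wrist")
im2=grab_frame("top")
cv2.imwrite("pics/a1.png",np.hstack([cv2.resize(im,(400,300)),cv2.resize(im2[120:280,150:350],(375,300),interpolation=cv2.INTER_CUBIC)])[:,:,::-1])
E
```

```text
(no output)
```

View pics/a1.png

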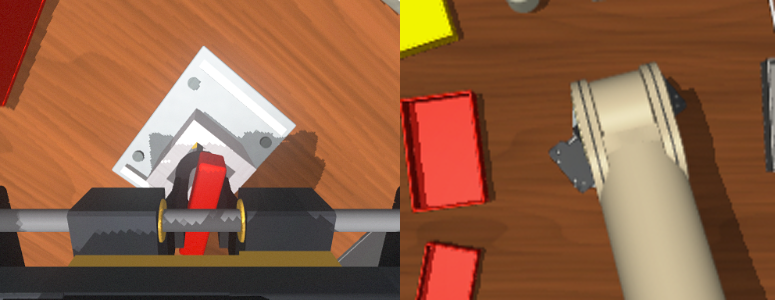

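The tee sits about 8° askew in the jaws, so there is finger compliance. I'll check whether the jig turned, using plate corners (260,59), (379,161) and (145,218) against corners in w1.

```bash
cat >j.py <<'E'
from h import *
def jig(im,c,o):
    # white/grey plate mask in wrist view -> far edges by contour on plane .022
    g=cv2.cvtColor(im,cv2.COLOR_RGB2HSV);m=((g[...,1]<70)&(g[...,2]>120)).astype(np.uint8)
    m[235:]=0
    cs,_=cv2.findContours(m,cv2.RETR_EXTERNAL,cv2.CHAIN_APPROX_NONE);k=max(cs,key=cv2.contourArea)
    P=np.array([ray(c,p,.022)[:2] for p in k[:,0,:]])*1000
    return P
def edge(P,x0=None):
    # far-x edge : points with greatest x per y bin
    y=np.round(P[:,1]);E=[]
    for v in np.unique(y):
        E.append((P[y==v,0].max(),v))
    E=np.array(E);E=E[(E[:,1]>-40)&(E[:,1]<55)]
    med=np.median(E[:,0]);E=E[abs(E[:,0]-med)<8]
    f=np.polyfit(E[:,1],E[:,0],1);r=E[:,0]-np.polyval(f,E[:,1]);E=E[abs(r)<2]
    f=np.polyfit(E[:,1],E[:,0],1);return "far edge x at y=8: %.1f, slope angle %.4f rad, n %d"%(np.polyval(f,8),-np.arctan(f[0]),len(E))
if __name__=="__main__":
    c=get_calibration("wrist");o=get_obs();im=grab_frame("wrist")
    print(edge(jig(im,c,o)))
E
python3 j.py; python3 - <<'E'
from j import *
c=get_calibration("wrist");
for p in((260,59),(379,161),(145,218)): print(np.round(ray(c,p,.022)*1000,1))
# rough w1,w2 via relative camera pose
o=get_obs();R=Rn.from_rotvec(o["orientation"]).as_matrix();A=c["R"]@R;b=c["R"]@o["tool_pos"]+c["t"]
for n,rv,p in(("w1",[-2.193,2.249,.011],[.518,.017,.288]),("w2",[2.195,-2.244,-.004],[.509,.0077,.1963])):
    R1=Rn.from_rotvec(rv).as_matrix();cc=dict(K=c["K"],R=A@R1.T);cc["t"]=b-cc["R"]@np.array(p)
    im=cv2.imread(f"pics/{n}.png")[:,:,::-1].copy();print(n,edge(jig(im,cc,o)))
    q={"w1":[(325,101),(208,103)],"w2":[(335,89),(178,93)]}[n]
    print([np.round(ray(cc,u,.022)*1000,1).tolist() for u in q])
E
```

```text
far edge x at y=8: 593.3, slope angle 0.0001 rad, n 81
[592.2  72.3  22. ]
[592.9 -55.5  22. ]
[426.2  70.   22. ]
w1 far edge x at y=8: 593.9, slope angle -0.0068 rad, n 87
[[591.7, -55.4, 22.0], [592.9, 71.1, 22.0]]
w2 far edge x at y=8: 594.5, slope angle -0.0007 rad, n 94
[[593.3, -54.8, 22.0], [593.2, 70.2, 22.0]]
```

The jig has not moved: its far edge is at x≈593 with slope 0, and its centre is (508.4, 8.3). Reverse sweep with pull next.

Call:
servo_tool([
  [1,[-0.015,-0.02,-0.01],[0.002,0,0.05]],
  [1,[-0.01,-0.01,-0.018],[0.002,0,0.05]],
  [1,[0,-0.01,-0.02],[0.002,0,0.05]],
  [1,[0,-0.01,-0.02],[0.002,0,0.05]],
])

```text
time_s: 6.72
tool_pos: [0.5075, 0.0058, 0.1949]
orientation: [-2.574, 1.797, 0.01]
force: [2.7, -1.7, -14.1]
grip_width: 0.0188
```

```bash
python3 s.py
```

```text
6.72 p [507.5   5.8 194.9] yaw -1.219 zax [-0.004  0.005 -1.   ] F [  2.7  -1.7 -14.1] M [-0.32 -0.64  0.43] w 18.8 q7 -1.44
```

Call:
servo_tool([
  [1,[-0.018,-0.018,-0.022],[0.003,0,0.05]],
  [1,[-0.01,-0.012,-0.023],[0.003,0,0.05]],
  [1,[-0.005,-0.01,-0.023],[0.003,0,0.05]],
  [1,[-0.005,-0.01,-0.023],[0.003,0,0.05]],
  [1,[-0.005,-0.01,-0.023],[0.003,0,0.05]],
])

```text
time_s: 7.35
tool_pos: [0.506, 0.0077, 0.1955]
orientation: [-2.159, 2.274, 0.004]
force: [2.0, -0.7, -16.7]
grip_width: 0.0192
```

```bash
python3 s.py
```

```text
7.35 p [506.    7.7 195.5] yaw -1.623 zax [ 0.003  0.006 -1.   ] F [  2.   -0.7 -16.7] M [-0.28 -0.51  0.62] w 19.2 q7 -1.83
```

Call:
servo_tool([
  [1,[0,-0.025,-0.015],[0,0,-0.05]],
  [1,[0,-0.015,-0.024],[0,0,-0.05]],
  [1,[0,-0.015,-0.026],[0.002,0.001,-0.05]],
  [1,[0,-0.015,-0.026],[0.002,0.001,-0.05]],
  [1,[0,-0.015,-0.026],[0.002,0.001,-0.05]],
  [1,[0,-0.012,-0.026],[0.002,0.001,-0.05]],
])

```text
time_s: 8.1
tool_pos: [0.5056, 0.0068, 0.1958]
orientation: [2.642, -1.697, -0.02]
force: [3.3, -0.8, -19.6]
grip_width: 0.0188
```

```bash
python3 s.py
```

```text
8.1 p [505.6   6.8 195.8] yaw -1.142 zax [-0.011  0.006 -1.   ] F [  3.3  -0.8 -19.6] M [-0.44 -0.86 -0.6 ] w 18.8 q7 -1.36
```

Call:
servo_tool([
  [1,[0,-0.03,-0.026],[0.008,0.003,-0.05]],
  [1,[0,-0.022,-0.028],[0.003,0.002,-0.05]],
  [1,[-0.006,-0.02,-0.029],[0.003,0.002,-0.05]],
  [1,[0.006,-0.012,-0.01],[0.003,-0.002,0.05]],
  [1,[-0.01,-0.018,-0.026],[0.003,0.002,0.05]],
  [1,[-0.01,-0.018,-0.028],[0.003,0.002,0.05]],
  [1,[-0.01,-0.018,-0.028],[0.003,0.002,0.05]],
])

```text
time_s: 8.98
tool_pos: [0.5058, 0.0074, 0.1968]
orientation: [-2.561, 1.807, 0.001]
force: [3.3, -5.5, -21.0]
grip_width: 0.0183
```

```bash
python3 s.py
```

```text
8.98 p [505.8   7.4 196.8] yaw -1.229 zax [ 0.003  0.006 -1.   ] F [  3.3  -5.5 -21. ] M [-1.18 -0.98  0.27] w 18.3 q7 -1.45
```

Call:
servo_tool([
  [1,[0,-0.028,-0.028],[0.001,0,0.05]],
  [1,[0,-0.025,-0.028],[0.001,0,0.05]],
  [1,[0,-0.025,-0.028],[0.001,0,0.05]],
  [1,[0,-0.025,-0.028],[0.001,0,0.05]],
  [1,[0,-0.025,-0.028],[0.001,0,0.05]],
  [1,[0,-0.015,-0.012],[0,0,-0.05]],
  [1,[0,-0.025,-0.026],[0.001,0,-0.05]],
  [1,[0,-0.025,-0.028],[0.001,0,-0.05]],
  [1,[0,-0.025,-0.028],[0.001,0,-0.05]],
])

```text
time_s: 10.1
tool_pos: [0.5105, 0.0074, 0.1975]
orientation: [2.481, -1.905, -0.048]
force: [-0.6, 0.4, -17.9]
grip_width: 0.0186
```

```bash
python3 s.py; python3 j.py
```

```text
10.1 p [510.5   7.4 197.5] yaw -1.31 zax [-0.032  0.008 -0.999] F [ -0.6   0.4 -17.9] M [-0.09 -0.09 -0.33] w 18.6 q7 -1.53
far edge x at y=8: 593.0, slope angle 0.0176 rad, n 94
```

Call:
servo_tool([
  [1,[0,0.005,-0.026],[0.012,0.003,-0.05]],
  [1,[0,0,-0.028],[0.01,0.003,-0.05]],
  [1,[0,-0.006,-0.028],[0.002,0.001,-0.05]],
  [1,[0,-0.01,-0.028],[0.002,0.001,-0.05]],
  [1,[0,-0.01,-0.012],[0,0,0.05]],
  [1,[-0.005,-0.015,-0.027],[0.002,0.001,0.05]],
  [1,[-0.005,-0.015,-0.029],[0.002,0.001,0.05]],
  [1,[-0.005,-0.015,-0.029],[0.002,0.001,0.05]],
  [1,[-0.003,-0.015,-0.029],[0.002,0.001,0.05]],
])

```text
time_s: 11.28
tool_pos: [0.5044, 0.0069, 0.1991]
orientation: [-2.4, 2.025, 0.022]
force: [2.9, -2.6, -24.8]
grip_width: 0.0182
```

```bash
python3 s.py; python3 j.py
```

```text
11.28 p [504.4   6.9 199.1] yaw -1.402 zax [-0.01   0.011 -1.   ] F [  2.9  -2.6 -24.8] M [-0.69 -0.81  0.48] w 18.2 q7 -1.61
far edge x at y=8: 592.2, slope angle 0.0164 rad, n 94
```

Call:
servo_tool([
  [1,[-0.005,-0.035,-0.024],[0.003,0,0.05]],
  [1,[-0.003,-0.025,-0.025],[0.003,0,0.05]],
  [1,[0,-0.022,-0.026],[0.003,0,0.05]],
  [1,[0,-0.015,-0.012],[0.003,0,-0.05]],
  [1,[0,-0.018,-0.024],[0.004,0,-0.05]],
  [1,[0,-0.018,-0.026],[0.004,0,-0.05]],
  [1,[0,-0.018,-0.026],[0.004,0.001,-0.05]],
  [1,[0,-0.018,-0.026],[0.004,0.001,-0.05]],
  [1,[0,-0.018,-0.026],[0.004,0.002,-0.05]],
])

```text
time_s: 12.45
tool_pos: [0.5067, 0.007, 0.1999]
orientation: [-2.609, 1.735, 0.014]
force: [0.6, -2.1, -21.7]
grip_width: 0.0183
```

```bash
python3 s.py; python3 j.py
```

```text
12.45 p [506.7   7.  199.9] yaw -1.174 zax [-0.003  0.012 -1.   ] F [  0.6  -2.1 -21.7] M [-0.28 -0.13 -0.67] w 18.3 q7 -1.39
far edge x at y=8: 592.2, slope angle 0.0284 rad, n 91
```

The jig has crept about 0.028 rad (2 mm at its end) on the + sweeps. From here I'll pull less on + turns and more on − turns.

Call:
servo_tool([
  [1,[0,-0.022,-0.018],[0.003,0,-0.05]],
  [1,[0,-0.014,-0.018],[0.003,0,-0.05]],
  [1,[0,-0.01,-0.012],[0.003,0,0.05]],
  [1,[-0.003,-0.018,-0.025],[0.004,0.003,0.05]],
  [1,[-0.005,-0.018,-0.028],[0.004,0.003,0.05]],
  [1,[-0.005,-0.018,-0.028],[0.004,0.003,0.05]],
  [1,[-0.005,-0.02,-0.028],[0.004,0.002,0.05]],
  [1,[-0.003,-0.02,-0.028],[0.004,0.001,0.05]],
  [1,[-0.003,-0.02,-0.028],[0.004,0,0.05]],
])

```text
time_s: 13.62
tool_pos: [0.5061, 0.0082, 0.2014]
orientation: [-2.188, 2.238, -0.008]
force: [0.2, -0.6, -25.5]
grip_width: 0.0183
```

```bash
python3 s.py; python3 j.py
```

```text
13.62 p [506.1   8.2 201.4] yaw -1.593 zax [ 0.012  0.005 -1.   ] F [  0.2  -0.6 -25.5] M [-0.39 -0.02  0.65] w 18.3 q7 -1.8
far edge x at y=8: 592.2, slope angle 0.0165 rad, n 94
```

Call:
servo_tool([
  [1,[0,-0.01,-0.012],[-0.002,0,-0.05]],
  [1,[0,-0.018,-0.018],[-0.004,0,-0.05]],
  [1,[0,-0.018,-0.02],[-0.002,0,-0.05]],
  [1,[0,-0.018,-0.02],[0.002,0,-0.05]],
  [1,[0,-0.018,-0.02],[0.003,0,-0.05]],
  [1,[0,-0.018,-0.02],[0.003,0,-0.05]],
  [1,[0,-0.015,-0.02],[0.004,0.002,-0.05]],
  [1,[0,-0.012,-0.018],[0.004,0.002,-0.05]],
])

```text
time_s: 14.68
tool_pos: [0.508, 0.0074, 0.202]
orientation: [-2.775, 1.46, 0.012]
force: [2.0, -3.3, -20.0]
grip_width: 0.0185
```

```bash
python3 s.py; python3 j.py
```

```text
14.68 p [508.    7.4 202. ] yaw -0.969 zax [-0.004  0.009 -1.   ] F [  2.   -3.3 -20. ] M [-0.95 -0.23 -0.72] w 18.5 q7 -1.19
far edge x at y=8: 592.2, slope angle 0.0299 rad, n 84
```

Call:
servo_tool([
  [1,[0,-0.01,-0.015],[0.003,0.003,0.05]],
  [1,[-0.007,-0.016,-0.027],[0.004,0.003,0.05]],
  [1,[-0.007,-0.018,-0.028],[0.004,0.003,0.05]],
  [1,[-0.006,-0.018,-0.028],[0.003,0.003,0.05]],
  [1,[-0.005,-0.018,-0.028],[0.002,0.003,0.05]],
  [1,[-0.005,-0.02,-0.028],[0.001,0.002,0.05]],
  [1,[-0.003,-0.02,-0.028],[0,0.001,0.05]],
  [1,[-0.003,-0.02,-0.027],[0,0,0.05]],
])

```text
time_s: 15.72
tool_pos: [0.5069, 0.0107, 0.2038]
orientation: [2.149, -2.277, 0.005]
force: [1.6, -0.6, -30.0]
grip_width: 0.0175
```

```bash
python3 s.py; python3 j.py
```

```text
15.72 p [506.9  10.7 203.8] yaw -1.628 zax [-0.005 -0.01  -1.   ] F [  1.6  -0.6 -30. ] M [-0.23 -0.75  0.54] w 17.5 q7 -1.86
far edge x at y=8: 592.2, slope angle 0.0143 rad, n 94
```

Call:
servo_tool([
  [1,[0.015,-0.01,-0.008],[0,0,-0.05]],
  [1,[0.01,-0.014,-0.014],[0,0,-0.05]],
  [1,[0,-0.014,-0.017],[0.001,0,-0.05]],
  [1,[0,-0.014,-0.018],[0.002,0,-0.05]],
  [1,[0,-0.014,-0.018],[0.002,0,-0.05]],
  [1,[0,-0.014,-0.018],[0.003,0,-0.05]],
  [1,[0,-0.014,-0.018],[0.003,0,-0.05]],
  [1,[0,-0.01,-0.012],[0.002,0.002,0.05]],
  [1,[-0.004,-0.014,-0.023],[0.003,0.002,0.05]],
  [1,[-0.004,-0.016,-0.025],[0.003,0.002,0.05]],
])

```text
time_s: 17.02
tool_pos: [0.509, 0.0098, 0.2059]
orientation: [2.461, -1.939, 0.001]
force: [0.6, -1.1, -31.8]
grip_width: 0.016
```

```bash
python3 s.py; python3 j.py
```

```text
17.02 p [509.    9.8 205.9] yaw -1.335 zax [-0.005 -0.007 -1.   ] F [  0.6  -1.1 -31.8] M [-0.39 -0.36  0.59] w 16.0 q7 -1.57
far edge x at y=8: 592.3, slope angle 0.0140 rad, n 93
```

```bash
python3 - <<'E'
from h import *
im=grab_frame("wrist")
im2=grab_frame("scene")
cv2.imwrite("pics/a2.png",np.hstack([cv2.resize(im,(400,300)),cv2.resize(im2[140:260,200:350],(375,300),interpolation=cv2.INTER_CUBIC)])[:,:,::-1])
E
```

```text
(no output)
```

View pics/a2.png

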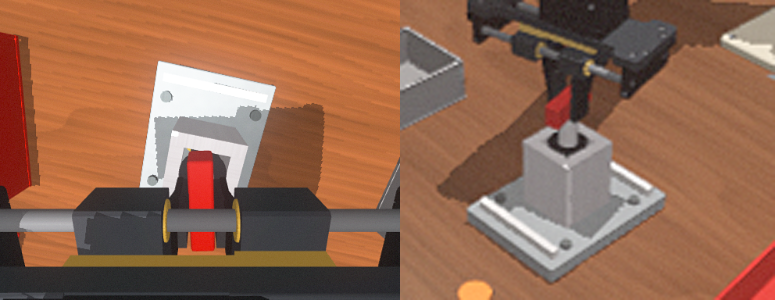

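The tee's far edge is still at about row 192, the same as at grasp, so there's no slip. The jig is in place. Continuing with slightly less pull.

Call:
servo_tool([
  [1,[0,-0.012,-0.018],[0.002,0,0.05]],
  [1,[0,-0.014,-0.02],[0.002,0,0.05]],
  [1,[0,-0.014,-0.02],[0.002,0,0.05]],
  [1,[0,-0.014,-0.02],[0.002,0,0.05]],
  [1,[0,-0.006,-0.008],[0,0,-0.05]],
  [1,[0,-0.012,-0.014],[0,0,-0.05]],
  [1,[0,-0.012,-0.016],[0.001,0,-0.05]],
  [1,[0,-0.012,-0.016],[0.001,0,-0.05]],
  [1,[0,-0.012,-0.016],[0.001,0,-0.05]],
  [1,[0,-0.012,-0.016],[0.001,0,-0.05]],
])

```text
time_s: 18.42
tool_pos: [0.5102, 0.0093, 0.2069]
orientation: [2.585, -1.762, -0.018]
force: [0.5, -2.1, -21.2]
grip_width: 0.0159
```

```bash
python3 s.py; python3 j.py
```

```text
18.42 p [510.2   9.3 206.9] yaw -1.197 zax [-0.017 -0.005 -1.   ] F [  0.5  -2.1 -21.2] M [-0.56 -0.46 -0.57] w 15.9 q7 -1.43
far edge x at y=8: 592.3, slope angle 0.0259 rad, n 92
```

Call:
servo_tool([
  [1,[0,-0.006,-0.016],[0.008,0.003,-0.05]],
  [1,[0,-0.006,-0.016],[0.004,0.001,-0.05]],
  [1,[0,-0.006,-0.01],[0.002,0.001,0.05]],
  [1,[0,-0.01,-0.019],[0.002,0.001,0.05]],
  [1,[0,-0.012,-0.021],[0.002,0,0.05]],
  [1,[0,-0.012,-0.021],[0.002,0,0.05]],
  [1,[0,-0.012,-0.021],[0.002,0,0.05]],
  [1,[0,-0.012,-0.021],[0.002,0,0.05]],
  [1,[0,-0.012,-0.021],[0.002,0,0.05]],
])

```text
time_s: 19.6
tool_pos: [0.5081, 0.0093, 0.2083]
orientation: [2.162, -2.275, -0.003]
force: [1.9, -1.8, -27.4]
grip_width: 0.016
```

```bash
python3 s.py; python3 j.py
```

```text
19.6 p [508.1   9.3 208.3] yaw -1.621 zax [-0.004 -0.001 -1.   ] F [  1.9  -1.8 -27.4] M [-0.41 -0.68  0.48] w 16.0 q7 -1.84
far edge x at y=8: 592.3, slope angle 0.0159 rad, n 94
```

Call:
servo_tool([
  [1,[0,-0.006,-0.008],[0,0,-0.05]],
  [1,[0,-0.01,-0.014],[0.002,0,-0.05]],
  [1,[0,-0.01,-0.016],[0.003,0,-0.05]],
  [1,[0,-0.01,-0.017],[0.003,0,-0.05]],
  [1,[0,-0.01,-0.017],[0.003,0.001,-0.05]],
  [1,[0,-0.01,-0.017],[0.003,0.001,-0.05]],
  [1,[0,-0.01,-0.017],[0.003,0.001,-0.05]],
])

```text
time_s: 20.52
tool_pos: [0.5079, 0.0078, 0.209]
orientation: [-2.685, 1.624, -0.005]
force: [5.0, -4.1, -25.6]
grip_width: 0.0159
```

```bash
python3 s.py; python3 j.py
```

```text
20.52 p [507.9   7.8 209. ] yaw -1.088 zax [ 0.005  0.001 -1.   ] F [  5.   -4.1 -25.6] M [-1.02 -0.75 -0.6 ] w 15.9 q7 -1.31
far edge x at y=8: 592.2, slope angle 0.0333 rad, n 80
```

Call:
servo_tool([
  [1,[0,-0.006,-0.01],[0.002,0.001,0.05]],
  [1,[0,-0.01,-0.018],[0.002,0.001,0.05]],
  [1,[0,-0.012,-0.02],[0.002,0,0.05]],
  [1,[0,-0.012,-0.02],[0.002,0,0.05]],
  [1,[0,-0.012,-0.02],[0.002,0,0.05]],
  [1,[0,-0.012,-0.02],[0.002,0,0.05]],
  [1,[0,-0.012,-0.02],[0.002,0,0.05]],
])

```text
time_s: 21.45
tool_pos: [0.5067, 0.0087, 0.21]
orientation: [-2.11, 2.321, -0.003]
force: [2.5, -0.9, -27.4]
grip_width: 0.0157
```

```bash
python3 s.py; python3 j.py
```

```text
21.45 p [506.7   8.7 210. ] yaw -1.666 zax [ 0.005  0.002 -1.   ] F [  2.5  -0.9 -27.4] M [-0.51 -0.57  0.33] w 15.7 q7 -1.87
far edge x at y=8: 592.2, slope angle 0.0179 rad, n 94
```

Call:
servo_tool([
  [1,[0,-0.006,-0.006],[0,0,-0.05]],
  [1,[0,-0.012,-0.012],[0.001,0,-0.05]],
  [1,[0,-0.012,-0.014],[0.001,0,-0.05]],
  [1,[0,-0.012,-0.015],[0.001,0,-0.05]],
  [1,[0,-0.012,-0.015],[0.001,0,-0.05]],
  [1,[0,-0.01,-0.015],[0.001,0.001,-0.05]],
  [1,[0,-0.01,-0.015],[0.001,0.001,-0.05]],
])

```text
time_s: 22.38
tool_pos: [0.5083, 0.008, 0.2108]
orientation: [-2.651, 1.684, 0.003]
force: [4.0, -4.5, -26.0]
grip_width: 0.016
```

```bash
python3 s.py; python3 j.py
```

```text
22.38 p [508.3   8.  210.8] yaw -1.132 zax [-0.001  0.002 -1.   ] F [  4.   -4.5 -26. ] M [-0.71 -0.98 -0.51] w 16.0 q7 -1.35
far edge x at y=8: 592.2, slope angle 0.0319 rad, n 88
```

Call:
servo_tool([
  [1,[0,-0.006,-0.01],[0.001,0.001,0.05]],
  [1,[0,-0.01,-0.018],[0.001,0.001,0.05]],
  [1,[0,-0.012,-0.02],[0.001,0,0.05]],
  [1,[0,-0.012,-0.02],[0.001,0,0.05]],
  [1,[0,-0.012,-0.02],[0.001,0,0.05]],
  [1,[0,-0.012,-0.02],[0.001,0,0.05]],
  [1,[0,-0.012,-0.02],[0.001,0,0.05]],
])

```text
time_s: 23.3
tool_pos: [0.5088, 0.0087, 0.2121]
orientation: [2.056, -2.367, -0.01]
force: [3.2, -0.4, -26.5]
grip_width: 0.0158
```

```bash
python3 s.py; python3 j.py
```

```text
23.3 p [508.8   8.7 212.1] yaw -1.711 zax [-0.009  0.001 -1.   ] F [  3.2  -0.4 -26.5] M [-0.26 -0.82  0.24] w 15.8 q7 -1.92
far edge x at y=8: 592.2, slope angle 0.0176 rad, n 94
```

Call:
servo_tool([
  [1,[0,-0.006,-0.006],[0.001,0,-0.05]],
  [1,[0,-0.01,-0.012],[0.002,0,-0.05]],
  [1,[0,-0.01,-0.014],[0.002,0,-0.05]],
  [1,[0,-0.01,-0.015],[0.002,0,-0.05]],
  [1,[0,-0.01,-0.015],[0.002,0,-0.05]],
  [1,[0,-0.01,-0.015],[0.002,0.001,-0.05]],
  [1,[0,-0.01,-0.015],[0.002,0.001,-0.05]],
])

```text
time_s: 24.22
tool_pos: [0.5111, 0.0089, 0.2173]
orientation: [2.617, -1.737, 0.001]
force: [-4.4, -3.2, -5.8]
grip_width: 0.0157
```

```bash
python3 s.py; python3 j.py
```

```text
24.22 p [511.1   8.9 217.3] yaw -1.172 zax [-0.    -0.001 -1.   ] F [-4.4 -3.2 -5.8] M [-0.91  1.11 -0.01] w 15.7 q7 -1.39
far edge x at y=8: 592.3, slope angle 0.0307 rad, n 87
```

Call:
servo_tool([
  [1,[0,-0.006,-0.01],[0.001,0.001,0.05]],
  [1,[0,-0.01,-0.018],[0.001,0.001,0.05]],
  [1,[0,-0.01,-0.02],[0.001,0,0.05]],
  [1,[0,-0.01,-0.02],[0.001,0,0.05]],
  [1,[0,-0.01,-0.02],[0.001,0,0.05]],
  [1,[0,-0.01,-0.02],[0.001,0,0.05]],
])

```text
time_s: 25.02
tool_pos: [0.5139, 0.0089, 0.2302]
orientation: [2.098, -2.335, 0.012]
force: [-4.0, -1.3, -5.3]
grip_width: 0.0154
```

```bash
python3 s.py; python3 j.py
```

```text
25.02 p [513.9   8.9 230.2] yaw -1.678 zax [ 0.003 -0.007 -1.   ] F [-4.  -1.3 -5.3] M [-0.71  1.44 -0.01] w 15.4 q7 -1.89
far edge x at y=8: 592.4, slope angle 0.0174 rad, n 94
```

The pin is free. I'll recentre x and lift straight up.

Call:
servo_tool([
  [1,[0,0.05,-0.04],[0,0,-0.03]],
  [1,[0,0.005,-0.08],[0,0,-0.03]],
  [1,[0,0,-0.1],[0,0,0]],
  [1,[0,0,-0.1],[0,0,0]],
])

```text
time_s: 25.58
tool_pos: [0.5106, 0.0118, 0.2675]
orientation: [-2.188, 2.248, -0.019]
force: [-1.1, -0.9, -3.3]
grip_width: 0.0158
```

```bash
python3 s.py
```

```text
25.58 p [510.6  11.8 267.5] yaw -1.598 zax [ 0.012 -0.006 -1.   ] F [-1.1 -0.9 -3.3] M [-0.1   0.15  0.04] w 15.8 q7 -1.79
```

Call:
servo_tool([
  [1,[0.02,0.01,-0.1],[0,0,0]],
  [1,[0,0,-0.1],[0,0,0]],
  [1,[0,0,-0.1],[0,0,0]],
  [1,[0,0,0],[0,0,0]],
  [1,[0,0,0],[0,0,0]],
])

```text
time_s: 26.2
tool_pos: [0.5097, 0.0101, 0.301]
orientation: [-2.184, 2.25, -0.022]
force: [0.0, -0.4, -2.7]
grip_width: 0.0159
```

```bash
python3 s.py; python3 - <<'E'
from h import *
im=grab_frame("wrist");im2=grab_frame("scene")
cv2.imwrite("pics/a3.png",np.hstack([cv2.resize(im,(400,300)),cv2.resize(im2[110:300,200:438],(375,300),interpolation=cv2.INTER_CUBIC)])[:,:,::-1])
E
```

```text
26.2 p [509.7  10.1 301. ] yaw -1.601 zax [ 0.014 -0.006 -1.   ] F [ 0.  -0.4 -2.7] M [ 0.01  0.06 -0.03] w 15.9 q7 -1.77
```

View pics/a3.png

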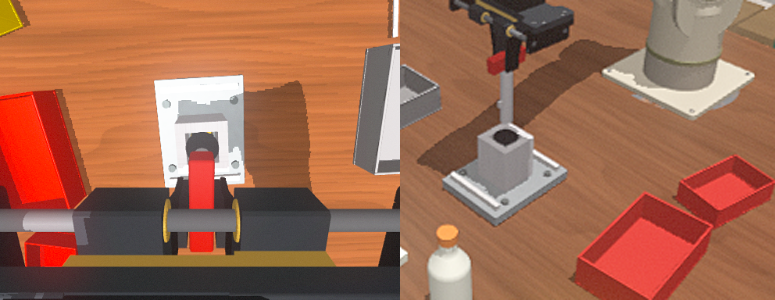

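The pin is clear, foot visibly above the block, with the key showing. Moving to the larger red bin, centred at about (0.485, 0.279).

Call:
servo_tool([
  [1,[-0.3,0.04,0],[0,0,0]],
  [1,[-0.5,0.06,0],[0,0,0]],
  [1,[-0.5,0.06,0],[0,0,0]],
  [1,[-0.5,0.06,0],[0,0,0]],
  [1,[-0.4,0.05,0],[0,0,0]],
  [1,[-0.2,0.03,0],[0,0,0]],
  [1,[0,0,0],[0,0,0]],
  [1,[0,0,0],[0,0,0]],
])

```text
time_s: 27.3
tool_pos: [0.4861, 0.2559, 0.296]
orientation: [-2.182, 2.257, -0.018]
force: [0.1, -1.1, -2.4]
grip_width: 0.0157
```

```bash
python3 s.py; python3 - <<'E'
from h import *
c=get_calibration("wrist");im=grab_frame("wrist");cv2.imwrite("pics/w3.png",im[:,:,::-1])
t=get_calibration("top");im=grab_frame("top")
cs,_=cv2.findContours(red(im),cv2.RETR_EXTERNAL,cv2.CHAIN_APPROX_NONE)
for k in cs:
    if cv2.contourArea(k)>60: print(cv2.boundingRect(k),rect(k,t,.055))
E
```

```text
27.3 p [486.1 255.9 296. ] yaw -1.604 zax [ 0.01  -0.006 -1.   ] F [ 0.1 -1.1 -2.4] M [ 0.07 -0.02  0.04] w 15.7 q7 -2.33
(156, 277, 18, 20) [221.6 310.   68.9  35.5  37.9]
(182, 212, 16, 17) [425.7 227.8  51.5  39.7   7.9]
(180, 190, 8, 16) [491.5 244.8  44.6  20.8 179.8]
(151, 168, 41, 17) [555.9 281.7 119.1  47.7  89.2]
(338, 85, 13, 32) [ 776.7 -237.7   97.5   25.4    9.7]
```

View pics/w3.png

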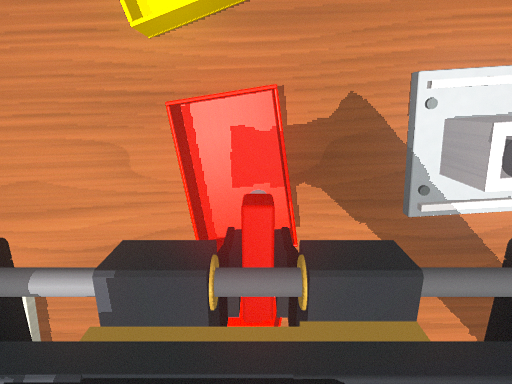

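The pin is over the red bin (rim corners at (166,103) and (277,86)), but short of its middle in y. I'll shift it 22 mm further and descend.

Call:
servo_tool([
  [1,[-0.2,0,0.05],[0,0,-0.03]],
  [1,[0,0,0.25],[0,0,0]],
  [1,[0,0,0.3],[0,0,0]],
  [1,[0,0,0.25],[0,0,0]],
  [1,[0,0,0.12],[0,0,0]],
  [1,[0,0,0],[0,0,0]],
])

```text
time_s: 28.15
tool_pos: [0.4892, 0.2773, 0.196]
orientation: [-2.239, 2.197, -0.018]
force: [-0.7, 0.0, -2.3]
grip_width: 0.0158
```

```bash
python3 s.py; python3 - <<'E'
from h import *
c=get_calibration("wrist");im=grab_frame("wrist")
cs,_=cv2.findContours(red(im),cv2.RETR_EXTERNAL,cv2.CHAIN_APPROX_SIMPLE)
for k in cs:
    if cv2.contourArea(k)>400:
        a=cv2.approxPolyDP(k,6,True)[:,0]; print([(u.tolist(),np.round(ray(c,u,.055)[:2]*1000).tolist()) for u in a if u[1]<235])
E
```

```text
28.15 p [489.2 277.3 196. ] yaw -1.552 zax [ 0.012 -0.005 -1.   ] F [-0.7  0.  -2.3] M [ 0.1  -0.   -0.04] w 15.8 q7 -2.38
[]
[([323, 84], [580.0, 234.0]), ([162, 101], [566.0, 346.0])]
```

The bin centre from its rim is (484, 279) mm, and the tool is at (489, 277). Lowering to contact.

Call:
servo_tool([
  [1,[0,0,0.12],[0,0,0]],
  [1,[0,0,0.08],[0,0,0]],
  [1,[0,0,0.03],[0,0,0]],
  [1,[0,0,0.015],[0,0,0]],
])

```text
time_s: 28.7
tool_pos: [0.491, 0.2781, 0.1733]
orientation: [-2.235, 2.194, -0.022]
force: [-2.7, -1.4, 13.0]
grip_width: 0.0158
```

```bash
python3 s.py
```

```text
28.7 p [491.  278.1 173.3] yaw -1.552 zax [ 0.016 -0.003 -1.   ] F [-2.7 -1.4 13. ] M [-0.67  0.79  0.  ] w 15.8 q7 -2.4
```

There is floor contact (15 N) at foot height ≈5–10 mm. I'll hold, release, then rise straight up.

Call:
servo_tool([
  [1,[0,0,0.005],[0,0,0]],
  [1,[0,0,0.002],[0,0,0]],
  [1,[0,0,0.002],[0,0,0]],
])

```text
time_s: 29.08
tool_pos: [0.4911, 0.2783, 0.1734]
orientation: [-2.235, 2.194, -0.023]
force: [-1.7, -1.2, 1.3]
grip_width: 0.0156
```

```bash
python3 s.py
```

```text
29.08 p [491.1 278.3 173.4] yaw -1.552 zax [ 0.017 -0.003 -1.   ] F [-1.7 -1.2  1.3] M [-0.22  0.48 -0.02] w 15.6 q7 -2.4
```

Call:
servo_tool([
  [0,[0,0,0],[0,0,0]],
  [-0.5,[0,0,0],[0,0,0]],
  [-1,[0,0,0],[0,0,0]],
  [-1,[0,0,0],[0,0,0]],
  [-1,[0,0,0],[0,0,0]],
  [-1,[0,0,0],[0,0,0]],
])

```text
time_s: 29.82
tool_pos: [0.4917, 0.2786, 0.1735]
orientation: [-2.234, 2.193, -0.023]
force: [0.4, -0.0, 0.4]
grip_width: 0.0679
```

Call:
servo_tool([
  [-1,[0,0,-0.1],[0,0,0]],
  [-1,[0,0,-0.3],[0,0,0]],
  [-1,[0,0,-0.4],[0,0,0]],
  [-1,[0,0,-0.4],[0,0,0]],
  [-1,[0,0,0],[0,0,0]],
])

```text
time_s: 30.45
tool_pos: [0.489, 0.2793, 0.2998]
orientation: [-2.234, 2.191, -0.023]
force: [-0.7, -0.6, 0.1]
grip_width: 0.0868
```

```bash
python3 s.py; python3 - <<'E'
from h import *
im=grab_frame("wrist");im2=grab_frame("scene")
cv2.imwrite("pics/a4.png",np.hstack([cv2.resize(im,(400,300)),cv2.resize(im2[110:320,180:443],(375,300),interpolation=cv2.INTER_CUBIC)])[:,:,::-1])
E
```

```text
30.45 p [489.  279.3 299.8] yaw -1.551 zax [ 0.019 -0.001 -1.   ] F [-0.7 -0.6  0.1] M [0.09 0.07 0.06] w 86.8 q7 -2.32
```

View pics/a4.png

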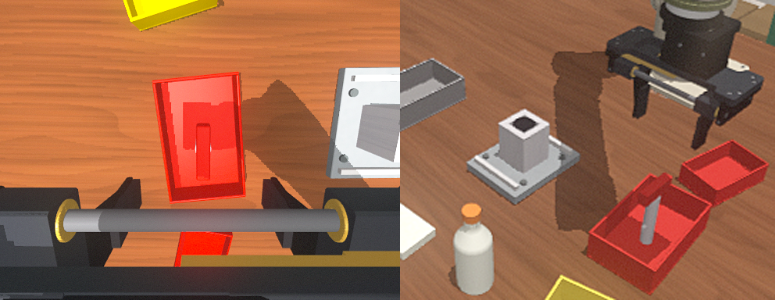

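The pin stands in the red bin, released, with the gripper well above it. One last numeric check of the jig, then hand in.

```bash
python3 - <<'E'
from h import *
c=get_calibration("top");im=grab_frame("top")
h=cv2.cvtColor(im,cv2.COLOR_RGB2HSV);m=((h[...,1]<60)&(h[...,2]>90)).astype(np.uint8)
cs,_=cv2.findContours(m,cv2.RETR_EXTERNAL,cv2.CHAIN_APPROX_NONE)
for k in cs:
    b=cv2.boundingRect(k)
    if cv2.contourArea(k)>300 and 220<b[0]+b[2]/2<400 and 80<b[1]<250: print(b,rect(k,c,.022))
hand_in();print("handed in",get_obs()["time_s"])
E
```

```text
(241, 164, 45, 57) [506.6   9.  170.1 129.    1.6]
(346, 150, 41, 61) [ 538.4 -305.9  183.4  116.8    1.4]
(250, 92, 48, 28) [771.5 -26.8 139.5  72.6  96.5]
the job is handed in; nothing more can be done
the job is handed in; nothing more can be done
```

I twisted the pin loose with about 20 back-and-forth sweeps of roughly 0.55 rad while pulling mostly 15–27 N. Then I drew it straight out and carried it to the larger red bin. I set its foot on the floor while still holding it (about 15 N of contact), released it and rose clear. I handed the job in at about 30.5 s of the 72 s allowed; no verdict is reported.

**Last checks:**
- **Pin:** the last picture shows it standing on its own in the red bin, with the gripper open and about 126 mm above where it let go.
- **Jig:** it shifted about 1.4 mm and turned about 0.04 rad since the start, so its end moved about 3–4 mm of the 15 mm allowed. I judged it to be sitting flat from the picture only and did not measure it.
- **Other items:** the offcut and grey bin read exactly as they did at the start. The screwdriver read within 1 mm of its start after the pin came out. The bottle was checked only by eye.

**What didn't go as expected:**
- **Jig creep:** the jig turned slightly on the sweeps in one direction, so I pulled less on those and more on the return sweeps, which undid part of it.
- **Pull:** it went over the advised 25 N several times, reaching 32 N at most. The jig's heading did not jump when it did.
- **Stops:** I never pushed the key to a hard stop; I stayed inside the arc that had already turned freely.
- **Foot height:** the foot touched down at a tool height about 5 mm above what the grip geometry predicted. I put this down to the pin slipping slightly in the jaws.

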